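Slide the terminal's cover glass over the edge of the riser

TASK

Slide the dark cover glass along the top of the grey riser board, towards the robot, until about 40 mm of it sticks out over the yellow edge, roughly square to that edge, so that a fitter can take it by its front. Keep it flat on the board without lifting it or letting it drop off, leave the aluminium back plate beside it where it is, and then let go.

Things in the scene. Friction and masses are not known exactly. Their poses are not given: they have to be found in the camera images.
- glass_center (a point): Centre (half-way up) of the cover glass, the target: flat pane, black border, dark blue-green window, 140 mm long (its x axis) x 110 mm wide (y) x 5 mm thick, 0.13 to 0.25 kg, lying loose on the riser, clear of its edges. Its x axis points away from the yellow edge, within 7 degrees of square. It slides when pushed at its far end and stops with the push.
- backplate_center (a point): Centre (half-way up) of the aluminium back plate, a bystander of the same size (140 x 110 x 5 mm), bright metal with five black slots, lying loose on the riser beside the glass, to its left or right; its x axis likewise points roughly away from the yellow edge.
- riser_edge (a point): Middle of the yellow top edge of the riser: a fixed grey board, 300 mm deep x 420 mm wide, flat top 60 mm above the bench. The yellow edge is the long side facing the robot (within 17 degrees). The point lies on the top face; x points level inwards over the board, away from the robot, y along the edge, z up. Glass centre at x = +30 mm means 40 mm of overhang.
Things that resemble listed ones, but are neither listed nor needed, are in the scene too. What is shaped like the part that bears glass_center but purple is not meant.

How it is judged (in metres and radians):
At the end, for the whole second after the job is handed in: The cover glass lies flat and at rest on the riser, within the ends of its yellow edge, with 25 to 55 mm of its length overhanging that edge (centre 15 to 45 mm inside it), square to it within 12 degrees; the back plate is within 15 mm of where it lay (x of glass_center in the frame of riser_edge between 0.015 and 0.045 m and y of glass_center in the frame of riser_edge between -0.155 and 0.155 m and z of glass_center in the frame of riser_edge between -0.003 and 0.008 m and angle between glass_center's own z axis and vertical below 0.06 rad and angle between the x axis of glass_center and the x axis of riser_edge, either way round below 0.21 rad and linear speed of glass below 0.01 m/s and distance of backplate_center from where it was at the start of the episode below 0.015 m); the robot touches nothing.
It fails at once if the cover glass is lifted more than 25 mm off the board (z of glass_center in the frame of riser_edge above 0.0275 m).
It fails at once if the cover glass drops off the riser (z of glass_center in the frame of riser_edge below -0.015 m).
It fails at once if the back plate is shifted more than 15 mm (distance of backplate_center from where it was at the start of the episode above 0.015 m).
It also fails if it takes over 32 s, if anything falls off the work surface, if the arm or the gripper's body presses on something with over 40 N, if the wrist force passes 120 N, or if a joint passes its speed limit or range.

ROBOT

A 6-joint arm with a two-finger parallel gripper is mounted at the origin on the work surface. World frame = base frame: x ahead of the robot, y to its left, z up, the work surface at z = 0. Lengths are in mm, angles in degrees, forces in N, time in s.
With the tool pointing down it reaches from about 300 to 850 mm from the base axis. Payload 4.2 kg.
Tool frame: the origin (TCP) lies midway between the tips of the shut fingers; the grasp point (between the pads) lies 19 mm behind it (env.tcp_to_grasp is the distance from the TCP to the grasp point, in mm); z points along the fingers, x is the direction in which the jaws open and shut, and the axes are right-handed (so a half turn about z gives the same grasp; the last joint's range is limited). The gripper opens to 91 mm and grips with 3 to 60 N. Pads are 32 mm wide; open, the fingers measure 118 mm over their backs; the gripper's body (76 mm by 178 mm) begins 60 mm behind the grasp point.
Start: joints at [69.041, 18.312, 89.639, -0, 72.044, -1.146], TCP at [194.899, 540.978, 213.976] pointing down, gripper open.
Joint ranges: [-177.97, 177.97], [-48.28, 115.42], [12.27, 149.76], [-77.06, 257.06], [2.81, 150.46], [-146.56, 146.56]. Speed limits (degrees/s): [147.25, 147.25, 180, 180, 180, 180].

INTERFACE

Orientations are given as [roll, pitch, yaw] about the fixed x, y, z axes, in that order (R = Rz(yaw) Ry(pitch) Rx(roll)).
In Python, from workcell import env gives the robot as it stands.
- The arm moves only by the tool drive_tool, never from a script. Its argument "motion" is a list of rows, each a list of 2 entries, a list of its own where there are three numbers: the shift along the world's x, y, z in m, then the turn, a rotation vector about the world's x, y, z in rad. In form: [[[dx, dy, dz], [wx, wy, wz]], ...]. A call has exactly 10 rows; each row shifts and turns the commanded pose from where the row before left it; what a row does not reach is not made up. A row lasts 1/12 s, in which the tool goes at most 41.7 mm and 7.16 degrees, less where a joint would pass 70% of its speed; a pose out of reach is approached as far as the arm can. A call is refused whole if a number of a shift passes 0.0417 or a number of a turn 0.125, either way. A call with a gripper value outside its range is refused whole. "claw" is the opening, from 0 (shut) to 1 (fully open), set as the call begins (left out, the last holds). The fingers move at their own pace and stop on an object; "force" is the grip in N (left out, the last holds). Time passes only in rows, so rows that do not move let the fingers close, or fill a call up. It gives the time, the measured TCP pose, the force and the opening at its end, in the units of the state.
- env.state(): the state, without advancing time (a new reading comes with each control period).
- env.grab_frame(name): name is "side" or "top" or "wrist"; returns the picture (400x640x3 uint8, red, green, blue); there is no depth.
- env.camera_params(name): a dict with "fov_y" (degrees; the focal length in pixels is half the picture's height over the tangent of half this angle, whatever the lens; pixels are square), "cx", "cy" (the principal point, pixels), "pose" (4x4, takes a point from camera to world coordinates). Camera axes: x right, y down, z forward; pixel columns grow to the right and rows downward; lengths in mm; the calibration is good to about 2 mm. A picture is of the moment at which its call begins: read the wrist's pose just before it. camera_params takes no time and is no camera call; for the wrist camera it gives the pose at the moment of the call.
- env.job_done(): hands the job in, once; it reports no verdict.
The state is a dict: "time_s": time; "qpos": joint angles; "qvel": joint speeds; "effort": joint torques, N m; "ee_pos": TCP position; "ee_rot": TCP orientation; "force": force on the tool from outside, world axes, zero at the start; "torque": the same for the moment, N m; "gripper_width": finger opening in mm.
Only numpy, scipy, OpenCV 4.12 (cv2) and the standard library are available. Lean on these libraries where they do the work, as an engineer would, in place of code of your own. Each camera call takes 0.05 s, during which the arm holds its last target.

## Working session

There is one attempt and no reset: what is moved stays moved. The work goes in short steps, Python scripts to look and compute and a tool call to move; the robot and the scene stay as the last step left them, time stands still between calls to the robot, and variables do not carry over. Pictures are saved under pics/ and viewed, and the job is handed in when it is done.

Besides the shell and the picture viewer there is one more tool, called after "Emit:" as name(argument=value, ...), one argument or row to a line, values as JSON. drive_tool: Moves the arm, as the interface text tells. Its arguments: {"type":"object","properties":{"motion":{"type":"array","items":{"type":"array"}},"claw":{"type":"number"},"force":{"type":"number"}},"required":["motion"]}

```bash
ls; mkdir -p pics; python3 - <<'E'
from workcell import env
import cv2,json
s=env.state();print({k:s[k] for k in('time_s','ee_pos','ee_rot','gripper_width')})
for n in('side','top','wrist'):
    p=env.camera_params(n);print(n,p)
    cv2.imwrite(f'pics/{n}0.png',env.grab_frame(n)[:,:,::-1])
E
```

```text
pics
{'time_s': 0.0, 'ee_pos': array([194.70887043, 540.46398428, 213.10003464]), 'ee_rot': array([-1.79997900e+02,  1.05341408e-01,  7.01880701e+01]), 'gripper_width': 91.18695937824977}
side {'fov_y': 46.976858285147436, 'cx': 323.6359653025049, 'cy': 192.82163947284215, 'pose': array([[-8.66406063e-01, -3.28149745e-01,  3.76375183e-01,
         1.38644118e+02],
       [-4.99101598e-01,  5.45807951e-01, -6.73046265e-01,
         4.89553766e+02],
       [ 1.54313925e-02, -7.70980820e-01, -6.36671381e-01,
         5.42675257e+02],
       [ 0.00000000e+00,  0.00000000e+00,  0.00000000e+00,
         1.00000000e+00]])}
top {'fov_y': 49.41523277979046, 'cx': 314.6530667049611, 'cy': 201.3248596063701, 'pose': array([[-2.22989483e-02, -9.94945146e-01,  9.79127817e-02,
         3.38356511e+02],
       [-9.99357840e-01,  1.94354358e-02, -3.01026708e-02,
        -1.91202633e+01],
       [ 2.80475287e-02, -9.85211639e-02, -9.94739622e-01,
         9.09555475e+02],
       [ 0.00000000e+00,  0.00000000e+00,  0.00000000e+00,
         1.00000000e+00]])}
wrist {'fov_y': 63.299398542735965, 'cx': 321.51095293626605, 'cy': 197.50288430005892, 'pose': array([[ 3.38565648e-01,  9.09504417e-01,  2.41194979e-01,
         1.27415804e+02],
       [ 9.40940442e-01, -3.26682285e-01, -8.89368819e-02,
         5.64341792e+02],
       [-2.09436008e-03,  2.57061083e-01, -9.66392888e-01,
         3.83701348e+02],
       [ 0.00000000e+00,  0.00000000e+00,  0.00000000e+00,
         1.00000000e+00]])}
```

View pics/side0.png

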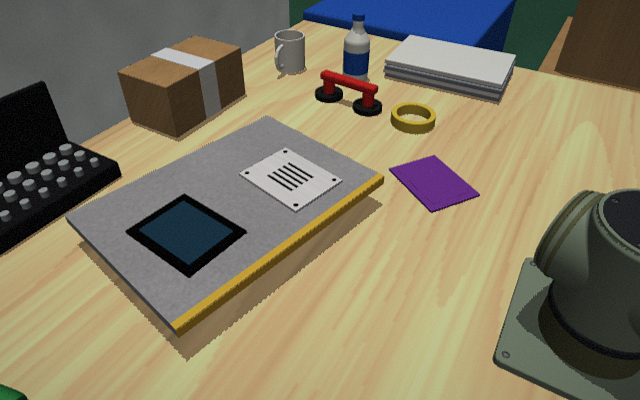

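View pics/top0.png

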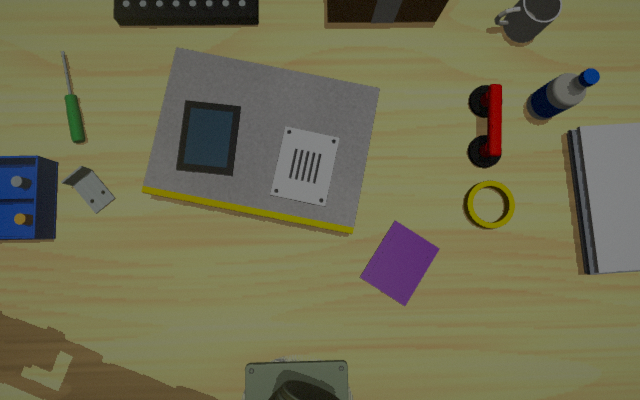

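View pics/wrist0.png

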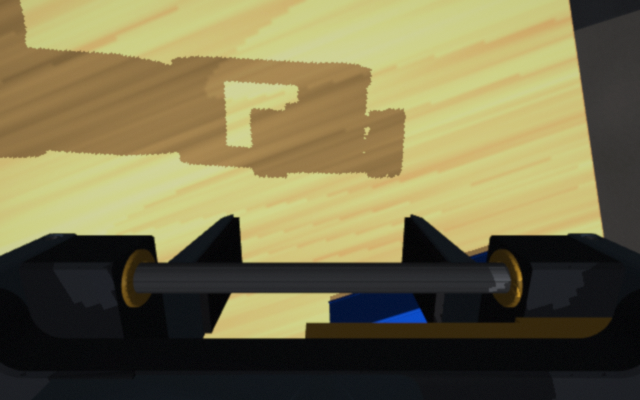

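The side view shows the glass on the riser at about (186,235), with the aluminium plate at (291,178). In the top view they are at (209,138) and (306,166). There are two candidates: the dark pane with a black border on the riser, and the purple sheet on the bench at top (400,263). The dark pane fits the description and the purple sheet is excluded by it. Next I'll measure the corners and confirm with a crop.

```bash
cat > h.py <<'E'
import numpy as np,cv2
from workcell import env
def ray(n,uv,p=None):
    p=p or env.camera_params(n);f=200/np.tan(np.radians(p['fov_y']/2))
    d=p['pose'][:3,:3]@np.array([(uv[0]-p['cx'])/f,(uv[1]-p['cy'])/f,1]);return p['pose'][:3,3],d/np.linalg.norm(d)
def onz(n,uv,z,p=None):
    o,d=ray(n,uv,p);return o+d*(z-o[2])/d[2]
def tri(a,b):
    (o1,d1),(o2,d2)=ray('side',a),ray('top',b)
    t=np.linalg.lstsq(np.c_[d1,-d2],o2-o1,rcond=None)[0]
    x,y=o1+d1*t[0],o2+d2*t[1];return (x+y)/2,np.linalg.norm(x-y)
def quad(mask):
    c=max(cv2.findContours(mask.astype(np.uint8),cv2.RETR_EXTERNAL,cv2.CHAIN_APPROX_NONE)[0],key=cv2.contourArea)
    h=cv2.convexHull(c)
    for e in np.linspace(.02,.15,27):
        q=cv2.approxPolyDP(h,e*cv2.arcLength(h,True),True)
        if len(q)<=4:break
    q=q[:,0].astype(float);c=c[:,0].astype(float);L=[]
    for i in range(4):   # refine: line fit per side
        a,b=q[i],q[(i+1)%4];u=(b-a)/np.linalg.norm(b-a)
        s=(c-a)@u;dd=abs((c-a)@[-u[1],u[0]])
        m=(dd<3)&(s>5)&(s<np.linalg.norm(b-a)-5)
        vx,vy,x0,y0=cv2.fitLine(c[m].astype(np.float32),cv2.DIST_HUBER,0,.01,.01).ravel();L.append(np.cross([x0,y0,1],[x0+vx,y0+vy,1]))
    P=[np.cross(L[i-1],L[i]) for i in range(4)]
    return np.array([p[:2]/p[2] for p in P])
def load(n): return cv2.imread(n)
E
python3 - <<'E'
from h import *
rois={'side':((115,185,135,95),(235,140,115,80)),'top':((165,85,85,100),(265,118,82,95))}
for n in('side','top'):
    im=load(f'pics/{n}0.png');x,y,w,h=rois[n][0]
    cv2.imwrite(f'pics/crop_{n}.png',cv2.resize(im[y-20:y+h+20,x-20:x+w+20],None,fx=3.2,fy=3.2,interpolation=0))
    hsv=cv2.cvtColor(im,cv2.COLOR_BGR2HSV)
    print(n,hsv[138,209] if n=='top' else hsv[235,186], hsv[90,260] if n=='top' else hsv[180,220])
    cols={'top':[(182,120),(209,138),(200,90),(210,215),(290,150),(250,207)],'side':[(140,232),(186,235),(200,170),(291,190),(280,262)]}[n]
    print([(c,im[c[1],c[0]].tolist()) for c in cols])
E
```

```text
side [101 165  65] [  0   6 138]
[((140, 232), [0, 0, 2]), ((186, 235), [65, 50, 23]), ((200, 170), [132, 134, 133]), ((291, 190), [79, 79, 78]), ((280, 262), [71, 105, 125])]
top [ 99 111  60] [ 30   5 102]
[((182, 120), [62, 65, 67]), ((209, 138), [60, 52, 34]), ((200, 90), [96, 96, 98]), ((210, 215), [80, 120, 131]), ((290, 150), [131, 131, 130]), ((250, 207), [18, 121, 125])]
```

View pics/crop_top.png

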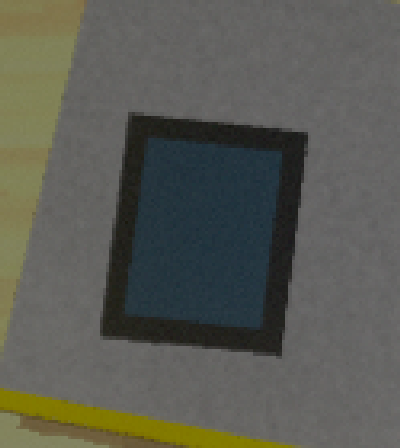

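The crop confirms it: black border, dark blue-green window. Now the measurements.

```bash
python3 - <<'E'
from h import *
Q={}
for n,rg,rp in(('side',(115,185,135,95),(232,142,115,75)),('top',(165,85,85,100),(265,120,80,92))):
    im=load(f'pics/{n}0.png');g=cv2.cvtColor(im,cv2.COLOR_BGR2GRAY);hsv=cv2.cvtColor(im,cv2.COLOR_BGR2HSV)
    def box(m,r):
        o=np.zeros_like(m);x,y,w,h=r;o[y:y+h,x:x+w]=m[y:y+h,x:x+w];return o
    mg=box((g<(75 if n=='side' else 72)),rg)
    mp=box(g>(165 if n=='side' else 114),rp)
    my=(hsv[:,:,1]>190)&(hsv[:,:,0]>15)&(hsv[:,:,0]<35)
    my=box(my,(165,165,225,175) if n=='side' else (135,180,225,60))
    gm=(hsv[:,:,1]<40)&(g>60)&(g<220); 
    vis=im.copy()
    for k,m in(('glass',mg),('plate',mp),('yel',my)):
        if k!='yel': m=cv2.morphologyEx(m.astype(np.uint8),cv2.MORPH_CLOSE,np.ones((3,3)))
        try:q=quad(m)
        except Exception as e: print(n,k,m.sum(),e);continue
        q=q[np.lexsort((q[:,1],))] ;Q[n,k]=q;print(n,k,q.round(1).tolist())
        for p in q: cv2.circle(vis,tuple(int(v) for v in p.round()),2,(0,0,255),-1)
    cv2.imwrite(f'pics/m_{n}.png',vis)
np.save('q.npy',Q,allow_pickle=True)
E
```

```text
side glass [[183.7, 193.5], [247.0, 231.2], [124.2, 231.3], [188.4, 277.2]]
side plate [[284.9, 147.5], [239.3, 172.5], [340.9, 179.0], [295.0, 209.7]]
side yel 1117 index 2 is out of bounds for axis 0 with size 2
top glass [[185.0, 100.3], [240.4, 106.1], [175.9, 169.3], [231.7, 175.1]]
top plate [[285.4, 126.2], [338.5, 137.7], [270.3, 193.7], [324.3, 205.1]]
top yel 1376 index 2 is out of bounds for axis 0 with size 2
```

View pics/m_side.png

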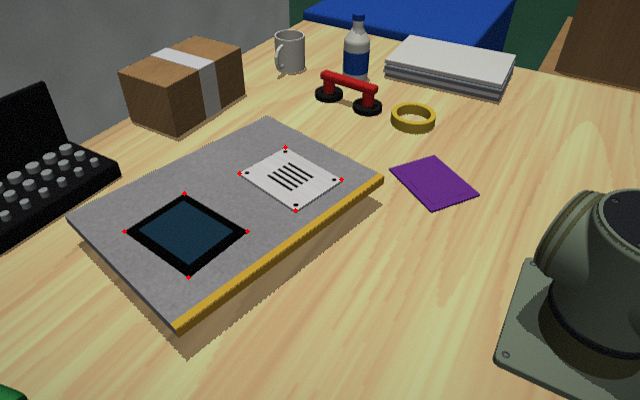

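View pics/m_top.png

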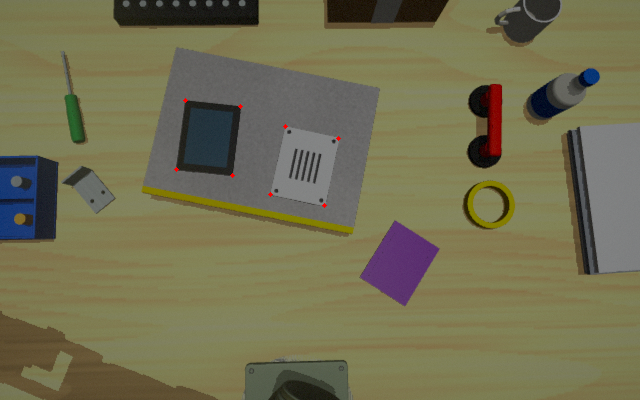

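```bash
python3 - <<'E'
from h import *
im=load('pics/side0.png');a=cv2.resize(im[290:345,150:250],None,fx=7,fy=7,interpolation=0)
im2=load('pics/top0.png');b=cv2.resize(im2[180:205,135:235],None,fx=7,fy=7,interpolation=0)
cv2.imwrite('pics/yel.png',np.vstack([a,b]))
Q=np.load('q.npy',allow_pickle=True).item()
S={'side':[1,0,2,3]}
for k in('glass','plate'):
    s=Q['side',k];t=Q['top',k]
    # match: project all pairs, choose min gap & height
    P=[]
    for u in t:
        c=[tri(v,u) for v in s];j=min(range(4),key=lambda j:np.linalg.norm(onz('side',s[j],65)-onz('top',u,65)))
        P.append(c[j][0]);print(k,u.round(),s[j].round(),c[j][0].round(1),round(c[j][1],1))
    P=np.array(P);print('c',P.mean(0).round(1),'sides',[round(float(np.linalg.norm(P[i]-P[j])),1) for i,j in((0,1),(2,3),(0,2),(1,3))])
# yellow lines
L={}
for n,r,ax in(('side',(165,165,225,175),0),('top',(135,180,225,60),0)):
    hsv=cv2.cvtColor(load(f'pics/{n}0.png'),cv2.COLOR_BGR2HSV)
    m=(hsv[:,:,1]>170)&(hsv[:,:,0]>15)&(hsv[:,:,0]<35)
    lo=[];hi=[]
    for x in range(r[0]+25,r[0]+r[2]-25):
        ys=np.where(m[r[1]:r[1]+r[3],x])[0]
        if len(ys): lo.append((x,ys.min()+r[1]-.5));hi.append((x,ys.max()+r[1]+.5))
    for k,p in(('far',lo),('near',hi)):
        f=cv2.fitLine(np.float32(p),cv2.DIST_HUBER,0,.01,.01).ravel();L[n,k]=f
        xs=f[:2];e=np.abs((np.array(p)-f[2:])@[-xs[1],xs[0]]);print(n,k,f.round(3),'res',e.mean().round(2),e.max().round(2))
for n,k in L:
  f=L[n,k]
  for z in(60,50):
    A=onz(n,f[2:]-f[:2]*70,z);B=onz(n,f[2:]+f[:2]*70,z);d=B-A
    d=d if d[1]<0 else -d
    nv=np.array([-d[1],d[0]])/np.linalg.norm(d[:2]);print(n,k,z,A.round(1),B.round(1),'ang',np.degrees(np.arctan2(nv[1],nv[0])).round(2),'off',(nv@A[:2]).round(1))
E
```

```text
glass [185. 100.] [124. 231.] [629.9 209.6  61.3] 2.3
glass [240. 106.] [184. 193.] [616.3  99.6  61.7] 1.8
glass [176. 169.] [188. 277.] [490.7 226.3  59.6] 0.7
glass [232. 175.] [247. 231.] [476.6 116.9  60.9] 0.4
c [553.4 163.1  60.9] sides [110.8, 110.3, 140.2, 140.8]
plate [285. 126.] [239. 173.] [573.   10.4  63.7] 0.8
plate [338. 138.] [285. 147.] [548.6 -94.6  63.5] 1.5
plate [270. 194.] [295. 210.] [438.9  41.9  63.7] 1.3
plate [324. 205.] [341. 179.] [414.1 -63.2  64.4] 1.0
c [493.6 -26.4  63.8] sides [107.8, 108.0, 137.8, 138.1]
side far [  0.81   -0.586 289.9   237.1  ] res 2.76 63.98
side near [  0.799  -0.602 277.    262.637] res 0.2 0.46
top far [9.81000e-01 1.94000e-01 2.47000e+02 2.06209e+02] res 0.25 0.55
top near [9.81000e-01 1.94000e-01 2.47000e+02 2.12911e+02] res 0.26 0.66
side far 60 [438.3 197.4  60. ] [387.6 -32.9  60. ] ang -12.4 off 385.6
side far 50 [444.5 191.3  50. ] [392.8 -43.7  50. ] ang -12.4 off 393.0
side near 60 [424.2 239.3  60. ] [378.4  29.9  60. ] ang -12.33 off 363.3
side near 50 [430.1 234.1  50. ] [383.4  20.3  50. ] ang -12.33 off 370.2
top far 60 [444.3 220.9  60. ] [385.6 -46.   60. ] ang -12.4 off 386.5
top far 50 [445.5 223.7  50. ] [386.1 -46.3  50. ] ang -12.4 off 387.1
top near 60 [431.1 220.8  60. ] [372.5 -45.7  60. ] ang -12.4 off 373.6
top near 50 [432.2 223.6  50. ] [372.9 -46.   50. ] ang -12.4 off 374.1
```

View pics/yel.png

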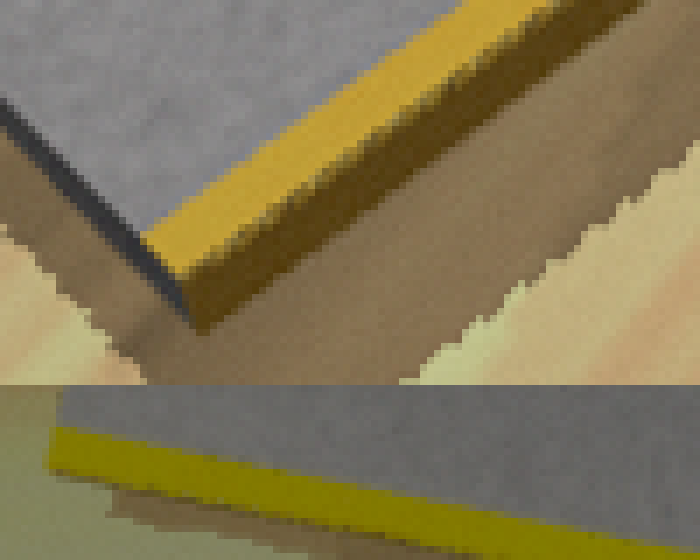

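Results:
- **Glass:** 110.5 x 140.5 mm, top at about 61–65 mm high, centre about (553,163). It is turned about 5.5° from square to the edge.
- **Edge:** normal at -12.4°, offset about 374 mm. Both views agree at z = 60.
- **Slide needed:** about 101 mm.

Plan: push at the far end with both half-open fingers set parallel to the edge. Start at TCP (656,143).

Emit:
drive_tool(
  motion=[
    [[0.03,-0.026,0],[0,0,0.013]],
    [[0.03,-0.026,0],[0,0,0.013]],
    [[0.03,-0.026,0],[0,0,0.013]],
    [[0.03,-0.026,0],[0,0,0.013]],
    [[0.03,-0.026,0],[0,0,0.013]],
    [[0.03,-0.026,0],[0,0,0.013]],
    [[0.03,-0.026,0],[0,0,0.013]],
    [[0.03,-0.026,0],[0,0,0.013]],
    [[0.03,-0.026,0],[0,0,0.013]],
    [[0.03,-0.026,0],[0,0,0.013]],
  ],
  claw=0.66,
)

```text
time_s: 0.98
ee_pos: [496.0, 279.3, 213.8]
ee_rot: [-180.0, 0.0, 77.7]
force: [1.0, 1.5, -0.8]
gripper_width: 60.1
```

Emit:
drive_tool(
  motion=[
    [[0.032,-0.027,-0.005],[0,0,0]],
    [[0.032,-0.027,-0.005],[0,0,0]],
    [[0.032,-0.027,-0.005],[0,0,0]],
    [[0.032,-0.027,-0.005],[0,0,0]],
    [[0.034,-0.028,-0.01],[0,0,0]],
    [[0,0,-0.03],[0,0,0]],
    [[0,0,-0.02],[0,0,0]],
    [[0,0,0],[0,0,0]],
    [[0,0,0],[0,0,0]],
    [[0,0,0],[0,0,0]],
  ],
)

```text
time_s: 1.82
ee_pos: [653.3, 148.9, 136.3]
ee_rot: [179.9, -0.0, 77.7]
force: [0.2, 0.4, -0.3]
gripper_width: 60.3
```

```bash
python3 - <<'E'
from h import *
s=env.state();print(s['ee_pos'],s['ee_rot'])
cv2.imwrite('pics/w1.png',env.grab_frame('wrist')[:,:,::-1])
cv2.imwrite('pics/s1.png',env.grab_frame('side')[:,:,::-1])
E
```

```text
[653.30211833 148.90173111 136.26007513] [ 1.79901838e+02 -4.90876118e-02  7.76652230e+01]
```

View pics/w1.png

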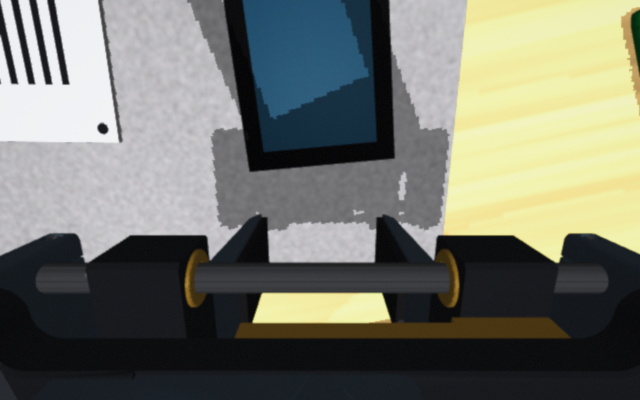

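View pics/s1.png

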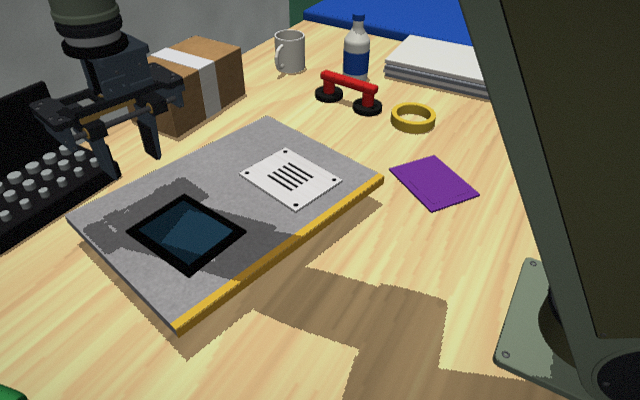

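The wrist view shows the far end of the glass between (249,171) and (394,158), centred between the fingers at about (262–378). I'll cross-check these corners and then go down.

```bash
python3 - <<'E'
from h import *
a=np.radians(-12.4);n=np.array([np.cos(a),np.sin(a)]);t=np.array([-n[1],n[0]])
for uv in((249,171),(394,158)):
    P=onz('wrist',uv,65);print(P.round(1),n@P[:2],t@P[:2])
p=env.state()['ee_pos'];print(n@p[:2],t@p[:2])
E
```

```text
[614.8 100.6  65. ] 578.8545249722923 230.28213889788944
[628.4 209.4  65. ] 568.8060528969357 339.44890686629077
606.2991996565569 285.99469016595236
```

Emit:
drive_tool(
  motion=[
    [[0,0,-0.02],[0,0,0]],
    [[0,0,-0.02],[0,0,0]],
    [[0,0,-0.015],[0,0,0]],
    [[0,0,-0.008],[0,0,0]],
    [[0,0,-0.005],[0,0,0]],
    [[0,0,0],[0,0,0]],
    [[0,0,0],[0,0,0]],
    [[0,0,0],[0,0,0]],
    [[0,0,0],[0,0,0]],
    [[0,0,0],[0,0,0]],
  ],
)

```text
time_s: 2.75
ee_pos: [653.2, 148.5, 67.9]
ee_rot: [179.9, -0.0, 77.6]
force: [0.5, 0.5, 0.2]
gripper_width: 60.1
```

Emit:
drive_tool(
  motion=[
    [[0,0,-0.001],[0,0,0]],
    [[0,0,-0.001],[0,0,0]],
    [[0,0,-0.001],[0,0,0]],
    [[0,0,-0.001],[0,0,0]],
    [[0,0,-0.001],[0,0,0]],
    [[0,0,0],[0,0,0]],
    [[0,0,0],[0,0,0]],
    [[0,0,0],[0,0,0]],
    [[0,0,0],[0,0,0]],
    [[0,0,0],[0,0,0]],
  ],
)

```text
time_s: 3.58
ee_pos: [652.8, 148.4, 62.0]
ee_rot: [180.0, -0.0, 77.6]
force: [0.4, 0.3, -0.0]
gripper_width: 60.1
```

Emit:
drive_tool(
  motion=[
    [[0,0,-0.0005],[0,0,0]],
    [[0,0,0],[0,0,0]],
    [[0,0,-0.0005],[0,0,0]],
    [[0,0,0],[0,0,0]],
    [[0,0,-0.0005],[0,0,0]],
    [[0,0,0],[0,0,0]],
    [[0,0,0],[0,0,0]],
    [[0,0,0],[0,0,0]],
    [[0,0,0],[0,0,0]],
    [[0,0,0],[0,0,0]],
  ],
)

```text
time_s: 4.42
ee_pos: [652.8, 148.4, 60.5]
ee_rot: [180.0, -0.0, 77.6]
force: [0.0, 0.2, -1.1]
gripper_width: 60.4
```

Emit:
drive_tool(
  motion=[
    [[0,0,-0.0005],[0,0,0]],
    [[0,0,0],[0,0,0]],
    [[0,0,-0.0005],[0,0,0]],
    [[0,0,0],[0,0,0]],
    [[0,0,0],[0,0,0]],
    [[0,0,0],[0,0,0]],
    [[0,0,0],[0,0,0]],
    [[0,0,0],[0,0,0]],
    [[0,0,0],[0,0,0]],
    [[0,0,0],[0,0,0]],
  ],
)

```text
time_s: 5.25
ee_pos: [652.8, 148.4, 60.3]
ee_rot: [180.0, -0.0, 77.6]
force: [-0.7, -0.5, 5.6]
gripper_width: 60.1
```

Board contact is at TCP z of about 60.2 (5.6 N), which matches the expected 60. I'll raise 2.5 mm and start pushing.

Emit:
drive_tool(
  motion=[
    [[0,0,0.0025],[0,0,0]],
    [[0,0,0],[0,0,0]],
    [[-0.0049,0.0011,0],[0,0,0]],
    [[-0.0049,0.0011,0],[0,0,0]],
    [[-0.0049,0.0011,0],[0,0,0]],
    [[-0.0049,0.0011,0],[0,0,0]],
    [[-0.0049,0.0011,0],[0,0,0]],
    [[-0.0049,0.0011,0],[0,0,0]],
    [[-0.0049,0.0011,0],[0,0,0]],
    [[-0.0049,0.0011,0],[0,0,0]],
  ],
)

```text
time_s: 6.08
ee_pos: [613.1, 157.4, 62.1]
ee_rot: [180.0, -0.0, 77.6]
force: [1.8, 0.4, -1.0]
gripper_width: 60.2
```

```bash
python3 - <<'E'
from h import *
s=env.state();print(s['ee_pos'],s['force'])
cv2.imwrite('pics/w2.png',env.grab_frame('wrist')[:,:,::-1])
cv2.imwrite('pics/s2.png',env.grab_frame('side')[:,:,::-1])
E
```

```text
[613.10514657 157.4205266   62.0632937 ] [ 1.79628262  0.35895258 -0.96652895]
```

View pics/w2.png

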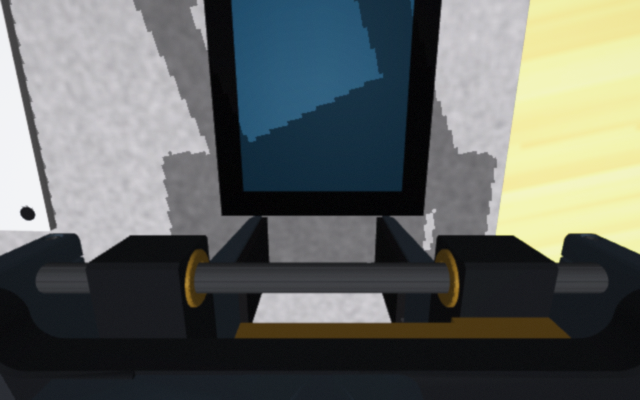

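View pics/s2.png

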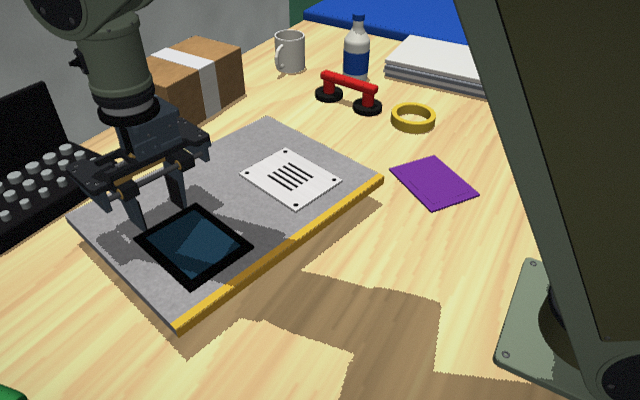

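The glass is now square to the fingers, with its far edge at image row 215, and moving. I'll measure the finger-to-glass offset.

```bash
cat >> h.py <<'E'
a=np.radians(-12.4);N=np.array([np.cos(a),np.sin(a)]);T=np.array([-N[1],N[0]])
E
python3 - <<'E'
from h import *
p=env.state()['ee_pos'];print(N@p[:2],T@p[:2])
for uv in((221,215),(425,215)):
    P=onz('wrist',uv,65);print(P.round(1),N@P[:2],T@P[:2])
# side: near corners by eye
im=load('pics/s2.png');g=cv2.cvtColor(im,cv2.COLOR_BGR2GRAY);m=np.zeros_like(g);m[200:295,130:258]=(g<60)[200:295,130:258]
c=max(cv2.findContours(m,0,1)[0],key=cv2.contourArea)[:,0]
for w in((0,1),(1,0)):
    q=c[np.argmax(c@np.array(w))];P=onz('side',q,62.5);print(q,P.round(1),N@P[:2],T@P[:2])
E
```

```text
564.2691117401381 285.3392747411996
[583.8 107.1  65. ] 547.2212252341159 229.93531020900355
[607.4 215.1  65. ] 547.0644419222616 340.51860330079217
[190 292] [470.1 245.4  62.5] 406.42513707084856 340.61179222818294
[253 248] [447.2 141.   62.5] 406.4755617392611 233.71505461000802
```

The far edge is at n = 547 and the near edge at 406.5 (140.6 mm apart, as it should be). About 73 mm is left. I'll push 55 mm, check, then finish.

Emit:
drive_tool(
  motion=[
    [[-0.0054,0.0012,0],[0,0,0]],
    [[-0.0054,0.0012,0],[0,0,0]],
    [[-0.0054,0.0012,0],[0,0,0]],
    [[-0.0054,0.0012,0],[0,0,0]],
    [[-0.0054,0.0012,0],[0,0,0]],
    [[-0.0054,0.0012,0],[0,0,0]],
    [[-0.0054,0.0012,0],[0,0,0]],
    [[-0.0054,0.0012,0],[0,0,0]],
    [[-0.0054,0.0012,0],[0,0,0]],
    [[-0.0054,0.0012,0],[0,0,0]],
  ],
)

```text
time_s: 7.02
ee_pos: [559.1, 169.3, 62.1]
ee_rot: [180.0, -0.0, 77.6]
force: [1.8, -0.1, 0.5]
gripper_width: 60.4
```

```bash
python3 - <<'E'
from h import *
s=env.state();p=s['ee_pos'];print(p,s['force'],N@p[:2],T@p[:2])
a=env.grab_frame('wrist')[:,:,::-1];b=env.grab_frame('side')[:,:,::-1]
cv2.imwrite('pics/b3.png',cv2.resize(np.hstack([b,a]),(800,250)));cv2.imwrite('pics/s3.png',b)
E
```

```text
[559.11871772 169.34045899  62.06320448] [ 1.77059851 -0.10427411  0.49745556] 509.7123730331441 285.45267267558836
```

View pics/b3.png

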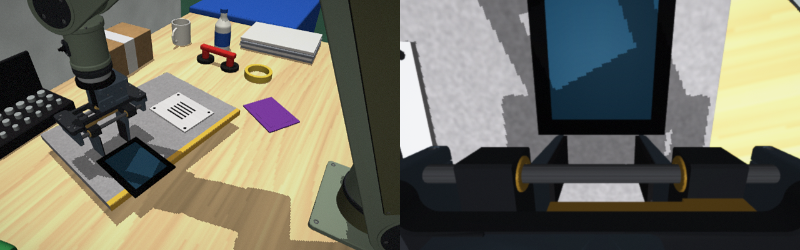

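View pics/s3.png

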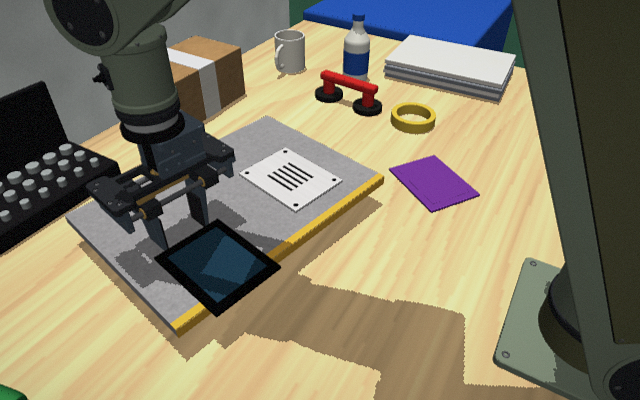

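Pushing as expected. TCP n = 509.7, so the far edge is at 492.6 and about 18 mm remains.

Emit:
drive_tool(
  motion=[
    [[-0.0029,0.0006,0],[0,0,0]],
    [[-0.0029,0.0006,0],[0,0,0]],
    [[-0.0029,0.0006,0],[0,0,0]],
    [[-0.0029,0.0006,0],[0,0,0]],
    [[-0.0029,0.0006,0],[0,0,0]],
    [[-0.0029,0.0006,0],[0,0,0]],
    [[0,0,0],[0,0,0]],
    [[0,0,0],[0,0,0]],
    [[0,0,0],[0,0,0]],
    [[0,0,0],[0,0,0]],
  ],
)

```text
time_s: 7.95
ee_pos: [542.0, 172.8, 61.9]
ee_rot: [-180.0, 0.0, 77.6]
force: [0.3, 0.2, 0.6]
gripper_width: 60.3
```

Emit:
drive_tool(
  motion=[
    [[0.004,-0.001,0],[0,0,0]],
    [[0.01,-0.002,0],[0,0,0]],
    [[0.015,-0.003,0],[0,0,0]],
    [[0,0,0.02],[0,0,0]],
    [[0,0,0.03],[0,0,0]],
    [[0.02,-0.004,0.03],[0,0,0]],
    [[0.02,-0.004,0.03],[0,0,0]],
    [[0.02,-0.004,0.02],[0,0,0]],
    [[0.02,-0.004,0],[0,0,0]],
    [[0,0,0],[0,0,0]],
  ],
)

```text
time_s: 8.78
ee_pos: [656.1, 149.8, 193.5]
ee_rot: [179.6, -0.1, 77.5]
force: [-0.6, -0.3, -0.9]
gripper_width: 59.9
```

```bash
python3 - <<'E'
from h import *
s=env.state();p=s['ee_pos'];print(p,s['force'],N@p[:2],T@p[:2])
for n in('wrist','side','top'): cv2.imwrite(f'pics/{n[0]}4.png',env.grab_frame(n)[:,:,::-1])
E
```

```text
[656.13059668 149.75523692 193.50569725] [-0.62595618 -0.25316327 -0.90425579] 608.6668249437465 287.15620678006053
```

View pics/s4.png

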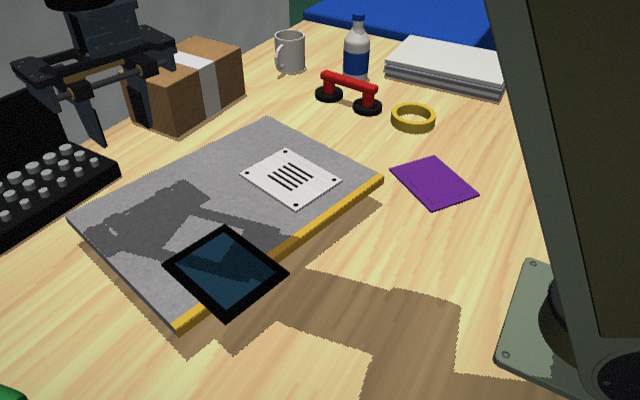

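View pics/t4.png

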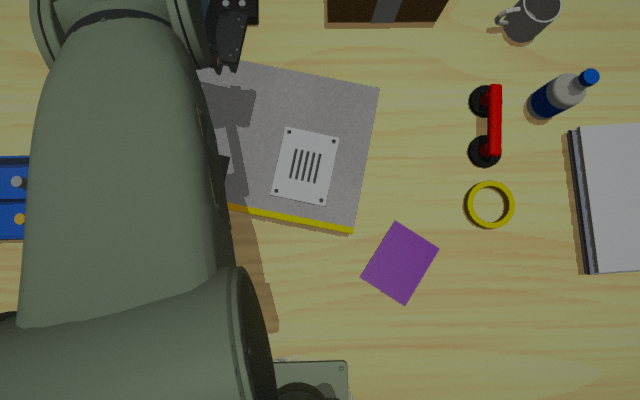

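View pics/w4.png

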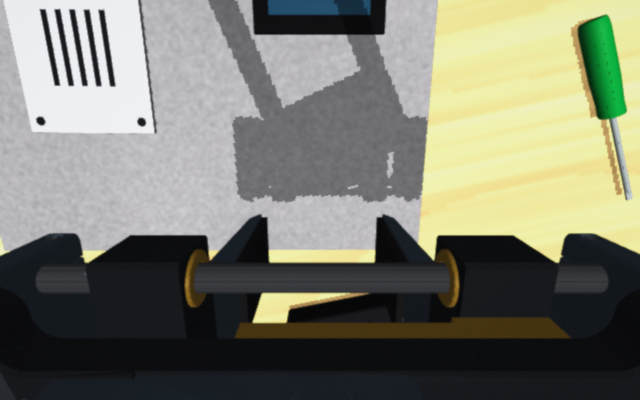

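The glass lies flat over the edge with side-view corners at about (225,224), (289,270), (226,323) and (162,265). The gripper is clear and the plate looks unmoved. I'll measure the final pose.

```bash
python3 - <<'E'
from h import *
im=load('pics/s4.png');g=cv2.cvtColor(im,cv2.COLOR_BGR2GRAY);hsv=cv2.cvtColor(im,cv2.COLOR_BGR2HSV)
m=np.zeros_like(g);m[215:330,155:295]=(g<58)[215:330,155:295]
m=cv2.morphologyEx(m,cv2.MORPH_OPEN,np.ones((5,5)))
q=quad(m);print(q.round(1).tolist())
P=np.array([onz('side',u,65) for u in q]);C=P.mean(0);e=np.c_[P[:,:2]@N,P[:,:2]@T];print(e.round(1));print('x',C[:2]@N-374.3,'t',C[:2]@T)
for uv in((255,34),(384,34)):
    X=onz('wrist',uv,65);print('w',N@X[:2],T@X[:2])
# edge middle from initial top view ends of the yellow line
for uv in((143,191.5),(352,233)):
    X=onz('top',uv,60);print('end',N@X[:2],T@X[:2])
# plate shift, top and side: image difference
a=load('pics/side0.png')[145:212,235:345].astype(int);b=load('pics/s4.png')[145:212,235:345].astype(int);print('diff side',abs(a-b).mean())
a=load('pics/top0.png')[125:208,268:342].astype(int);b=load('pics/t4.png')[125:208,268:342].astype(int);print('diff top',abs(a-b).mean())
E
```

```text
[[224.5, 223.9], [290.5, 273.0], [225.0, 324.5], [160.0, 263.8]]
[[473.3 231.7]
 [332.9 231. ]
 [332.9 341.5]
 [474.3 341.1]]
x 29.045132757523504 t 286.33135495594695
w 469.16578445736775 230.11054719410055
w 469.1305583617716 337.74909348027063
end 375.2084089432686 378.4973184030156
end 374.9810214195298 -36.82164493906592
diff side 18.51266395296246
diff top 16.636220557907304
```

```bash
python3 - <<'E'
from h import *
for n,fs,r,th in(('side',('side0','s4'),(232,142,115,75),165),('top',('top0','t4'),(265,120,80,92),114)):
  for f in fs:
    g=cv2.cvtColor(load(f'pics/{f}.png'),cv2.COLOR_BGR2GRAY);x,y,w,h=r;m=np.zeros_like(g);m[y:y+h,x:x+w]=(g>th)[y:y+h,x:x+w]
    q=quad(cv2.morphologyEx(m,cv2.MORPH_CLOSE,np.ones((3,3))));print(f,onz(n,q.mean(0),65).round(1))
s=env.state();print(s['time_s'],s['qvel'].round(3),s['force'].round(1))
env.job_done()
E
```

```text
side0 [490.7 -22.2  65. ]
s4 [490.7 -22.5  65. ]
top0 [492.3 -26.5  65. ]
t4 [492.7 -26.3  65. ]
8.9333 [ 0.539 -0.687  1.324  0.013 -0.159  0.044] [-0.9 -0.  -0.8]
the job is handed in; nothing more can be done
```

The cover glass now sticks out about 41 mm over the yellow edge, square to it and flat on the board. The job is handed in at about 8.9 s. I set both half-open fingers parallel to the edge and pushed at the far end of the glass, then backed off and lifted clear.

My last checks:
- **Glass position:** The side view puts its centre about 29 mm inside the edge and about 115 mm left of the edge's middle. It is square within about 0.5° and its size measures right.
- **Back plate:** It moved less than 0.5 mm, within measurement noise. A raw pixel comparison of the plate area showed a difference (mean about 17–18 grey levels). I put that down to image noise, because the plate's corners had not moved.
- **Disagreement:** The wrist camera put the far end of the glass about 5 mm nearer the edge, for a centre at about 24 mm. That reading was taken while the arm was still settling, and it is still within the limits.
- **Not checked:** The top camera could not confirm the glass, because the arm blocked its view. The arm was still settling slightly, well clear of everything, when I handed in.

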